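# Clip the red snap hook onto the yellow display eye

### The job

Get the hardware counter's display ready: take the red-gripped snap hook out of its rack and press it down over the bar of the yellow eye, so that the bar pushes the sprung gate inward and the gate snaps shut behind it. Leave the red hook hanging from the yellow eye, let go and at rest, and leave the blue hook standing in the rack.

Things in the scene. Friction and masses are not known exactly. Their poses are not given: they have to be found in the camera images.
- hook_red: Snap hook, red grip on top; 150 tall, 64 wide (x), frame 14 thick (y), 0.27 kg; stands upright in a rack. Origin: underside centre; z up. Grip block 44 x 26 (y) x 48, z 102 to 150: pinch its 26 at z 130. Two steel legs, 40 clear between, open below but for the gate; peaked roof inside, top at z 88: a 10 bar lies home at z 83. Hung by the roof it balances upright. (mm)
- gate_red (a joint): Sprung brass gate across the red hook's mouth: bar 8 high, centre line z 12 mm, hinged at x -24, free end at x +20 (hook frame). 0 = shut; grows as the free end swings up into the hook, to 1.45 rad; cannot open outward. Pressed at its middle it needs 4 to 10 N. A bar coming in clears it about 60 mm above the hook's underside (70 if off-centre to the hinge); then it springs shut.
- yellow_eye (a point): Middle of the top bar of the yellow eye (a white one stands near): fixed upside-down U of 10 mm round bar on a yellow base 110 mm wide, 16 high. The bar is level, its centre 130 mm above the counter, along this point's y, 62 mm clear between its legs; z up. The hook goes over it from above, its thickness (y) along the bar, either way round, centred here.
- hook_blue: Same hook with a blue grip, same origin and axes, in the other pocket of the rack, 110 mm from the red one in line with their width (x); leave it there. Rack: black base plate 90 x 240 mm, 12 thick, on which both hooks stand; pocket walls round their legs rise 34 mm above it, so draw a hook straight up 50 mm or more to clear them.

How it is judged (in metres and radians):
On the way:
1. the bar of the yellow eye, between the red hook's legs, presses its gate inward by more than 0.5 rad (value of joint gate_red above 0.5 rad and x of yellow_eye in the frame of hook_red between -0.022 and 0.022 m and y of yellow_eye in the frame of hook_red between -0.036 and 0.036 m and z of yellow_eye in the frame of hook_red between 0.005 and 0.095 m), for 0.03 s.
At the end, for the whole second after the job is handed in: The yellow bar's middle lies inside the red hook, behind its gate (in the hook's axes: within 22 mm of its middle across, 36 mm along the bar, 17 to 95 mm above its underside); the gate is shut within 0.15 rad; the hook is at rest (under 40 mm/s, 0.4 rad/s) (value of joint gate_red below 0.15 rad and x of yellow_eye in the frame of hook_red between -0.022 and 0.022 m and y of yellow_eye in the frame of hook_red between -0.036 and 0.036 m and z of yellow_eye in the frame of hook_red between 0.017 and 0.095 m and linear speed of hook_red below 0.04 m/s and angular speed of hook_red below 0.4 rad/s); the robot touches nothing.
It fails at once if the blue hook is moved by more than 40 mm (distance of hook_blue from where it was at the start of the episode above 0.04 m).
It also fails if it takes over 40 s, if anything falls off the work surface, if the arm or the gripper's body presses on something with over 40 N, if the wrist force passes 120 N, or if a joint passes its speed limit or range.

### The arm

A 6-joint arm with a two-finger parallel gripper is mounted at the origin on the work surface. World frame = base frame: x ahead of the robot, y to its left, z up, the work surface at z = 0. Lengths are in mm, angles in rad, forces in N, time in s.
With the tool pointing down it reaches from about 300 to 775 mm from the base axis. Payload 14.6 kg.
Tool frame: the origin (TCP) lies at the very end of the fingers, on their centre line; the grasp point (between the pads) lies 19 mm behind it; z points along the fingers, y is the line along which they close (so a half turn about z gives the same grasp; the last joint's range is limited). The gripper opens to 94 mm and grips with 3 to 60 N. Pads are 16 mm wide; open, the fingers measure 119 mm over their backs; the gripper's body (75 mm by 177 mm) begins 78 mm behind the grasp point.
Start: joints at [-1.315, 0.3, 1.521, -0, 1.321, -0.067], TCP at [174.466, -521.585, 178.346] pointing down, gripper open.
Joint ranges: [-3.03, 3.03], [-0.79, 2.21], [0.23, 2.52], [-1.04, 4.18], [0, 3.07], [-2.55, 2.55]. Speed limits (rad/s): [2.22, 2.22, 2.57, 3.14, 3.14, 3.14].

### API

Orientations are given as [roll, pitch, yaw] about the fixed x, y, z axes, in that order (R = Rz(yaw) Ry(pitch) Rx(roll)).
In Python, from cell import manip, optics gives the robot as it stands.
- The arm moves only by the shell command python3 -m crank 'ROWS' [FORCE]. ROWS is JSON, a list of rows, each a list of 7 numbers: the opening in per cent of the stroke, from 0 (shut) to 100 (fully open), then the shift along the tool's x, y, z in mm, then the turn, a rotation vector about the tool's x, y, z in rad. A call has 1 to 10 rows; each row is the pose to reach, as a shift and turn from the pose commanded when the call began, along the tool's axes at that moment; what a row does not reach only later rows make up. A row lasts 1/10 s, in which the tool goes at most 50 mm and 8.59 degrees, less where a joint would pass 70% of its speed; a pose out of reach is approached as far as the arm can. A call with a gripper value outside its range is refused whole. The fingers move at their own pace and stop on an object; FORCE is the grip in N (left out, the last holds). Time passes only in rows, so rows that repeat a pose let the fingers close. It gives the time, the measured TCP pose, the force, the opening and the grip force at its end, in the units of the state.
- manip.read_state(): the state, without advancing time (a new reading comes with each control period).
- optics.camera(name): name is "side" or "top" or "wrist"; returns (picture, depth): 400x640x3 uint8, red, green, blue; 400x640 float32, mm along the optical axis (not along the pixel's ray), 0 where there is no reading.
- optics.calibration(name): a dict with "camera_matrix" (3x3 intrinsics, pixels), "k1" (the pictures are not rectified: a ray, as slopes to the right and down, at radius r is drawn at 1 + k1 r^2 times it, then the intrinsics apply), "R" (3x3) and "t" (3): a world point X has camera coordinates R X + t. Camera axes: x right, y down, z forward; pixel columns grow to the right and rows downward; lengths in mm; the calibration is good to about 2 mm. A picture is of the moment at which its call begins: read the wrist's pose just before it. calibration takes no time and is no camera call; for the wrist camera it gives the pose at the moment of the call.
- manip.sign_off(): hands the job in; it is judged then, once.
The state is a dict: "clock": time; "joints": joint angles; "qd": joint speeds; "effort": joint torques, N m; "eef_pos": TCP position; "eef_rot": TCP orientation; "wrist_force": force on the tool from outside, world axes, zero at the start; "moment": the same for the moment, N m; "finger_gap": finger opening in mm; "finger_force": force on a finger pad.
Only numpy, scipy, OpenCV 4.12 (cv2) and the standard library are available. Lean on these libraries where they do the work, as an engineer would, in place of code of your own. Each camera call takes 0.05 s, during which the arm holds its last target. There are 200 camera calls.

## Working session

There is one attempt and no reset: what is moved stays moved. The work goes in short steps, Python scripts to look and compute and a shell command to move; the robot and the scene stay as the last step left them, time stands still between calls to the robot, and variables do not carry over. Pictures are saved under pics/ and viewed, at most 10 in all, crops included, and the job is handed in when it is done.

```bash
ls; mkdir -p pics; cat > h.py <<'E'
import numpy as np, cv2
from cell import manip, optics
def save(name,f,calls=None):
    p,d=optics.camera(name); c=optics.calibration(name)
    cv2.imwrite(f'pics/{f}.png',p[:,:,::-1]); np.savez(f'pics/{f}.npz',p=p,d=d,K=np.array(c['camera_matrix']),k1=c['k1'],R=np.array(c['R']),t=np.array(c['t']))
def pt(f,u,v,z=None):
    """world point of pixel: by depth, or by plane height z"""
    m=np.load(f'pics/{f}.npz'); k=float(m['k1'])
    x=cv2.undistortPoints(np.array([[[u,v]]],float),m['K'],np.array([k,0,0,0.]))[0,0]
    ray=np.array([x[0],x[1],1.]); R,t=m['R'],m['t'].ravel()
    if z is None: return R.T@(ray*m['d'][int(v),int(u)]-t)
    o=-R.T@t; w=R.T@ray; return o+w*(z-o[2])/w[2]
E
python3 - <<'E'
from h import *
save('top','top0'); save('side','side0')
s=manip.read_state(); print(s['eef_pos'],s['eef_rot'],s['clock'])
E
```

```text
pics
[ 174.38415867 -521.3609139   177.83211857] [-3.14056541e+00 -5.14535498e-05  3.22740874e-01] 0.1
```

View pics/top0.png

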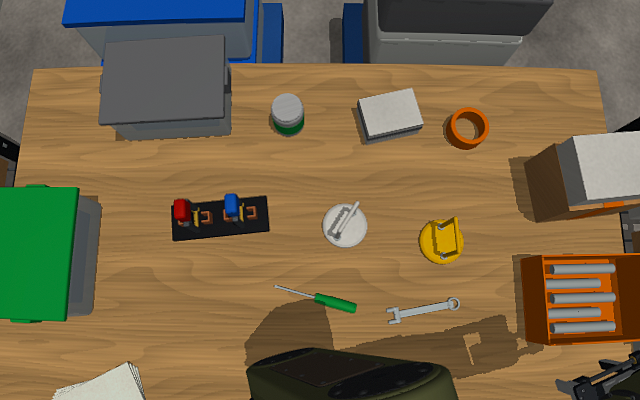

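View pics/side0.png

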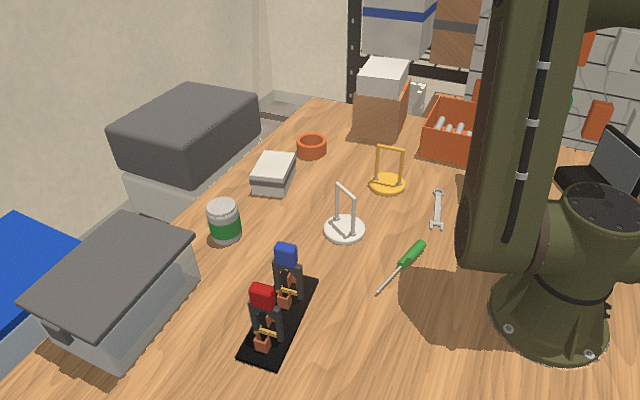

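The top view shows the red grip near (182,207), the blue one at (232,202) and the yellow eye's bar near (447,220)-(458,255). I'll enlarge these and get their coordinates.

```bash
python3 - <<'E'
from h import *
p=cv2.imread('pics/top0.png')
a=cv2.resize(p[185:245,165:275],None,fx=7,fy=5,interpolation=2)[:, :770]
a=cv2.resize(p[185:245,165:275],None,fx=5,fy=5,interpolation=2)
b=cv2.resize(p[205:275,405:475],None,fx=4,fy=4,interpolation=2)
o=np.zeros((590,550,3),np.uint8); o[:300]=a; o[305:585,:280]=b
cv2.imwrite('pics/c1.png',o)
hsv=cv2.cvtColor(p,cv2.COLOR_BGR2HSV)
m=np.load('pics/top0.npz'); 
def world(mask,f='top0'):
    vs,us=np.nonzero(mask); return np.array([pt(f,u,v) for u,v in zip(us,vs)])
box=np.zeros(p.shape[:2],bool); box[190:225,165:275]=1
for n,lo,hi in (('red',0,8),('blue',100,130)):
    W=world(box&(hsv[...,0]>=lo)&(hsv[...,0]<=hi)&(hsv[...,1]>150)&(hsv[...,2]>60)); 
    T=W[W[:,2]>W[:,2].max()-8]; print(n,len(T),T.min(0),T.max(0),T.mean(0), cv2.minAreaRect(T[:,:2].astype(np.float32)))
box[:]=0; box[205:275,410:475]=1
W=world(box&(hsv[...,0]>=18)&(hsv[...,0]<=32)&(hsv[...,1]>180))
T=W[W[:,2]>120]; print(len(T),T.min(0),T.max(0),T.mean(0),cv2.minAreaRect(T[:,:2].astype(np.float32)))
B=W[(W[:,2]<22)]; print('base',B.min(0),B.max(0))
# rack corners
for u,v in ((172,213),(264,195),(269,231),(174,241)): print(pt('top0',u,v,12))
E
```

```text
red 3 [ 334.36340414   -1.17444451 1068.22065827] [ 334.36340414   -1.17444451 1068.22065827] [ 334.36340414   -1.17444451 1068.22065827] ((334.3634033203125, -1.174444556236267), (0.0, 0.0), 0.0)
blue 2 [ 334.36340414   -1.17444451 1068.22065827] [ 334.36340414   -1.17444451 1068.22065827] [ 334.36340414   -1.17444451 1068.22065827] ((334.3634033203125, -1.174444556236267), (0.0, 0.0), 0.0)
202 [ 334.36340414 -317.92105367  120.04389547] [ 502.61958373   -1.17444451 1068.22065827] [ 454.32734021 -293.04089746  185.47575939] ((386.4632263183594, -173.75172424316406), (74.67382049560547, 352.7224426269531), 28.75210952758789)
base [ 408.6759511  -364.70742243   -0.71667416] [ 517.58126673 -256.65495547   21.793207  ]
[531.04498331 353.00374156  12.        ]
[577.1225135  124.96159582  12.        ]
[487.12561288 110.45651503  12.        ]
[461.36434082 343.3807198   12.        ]
```

View pics/c1.png

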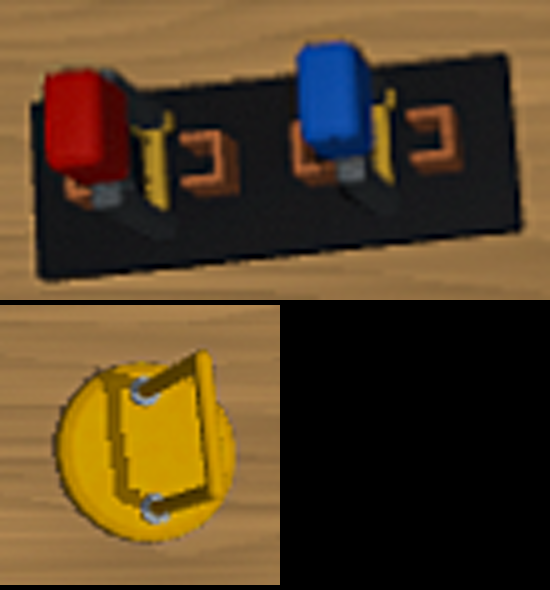

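The crop shows both grips, with their long side up-down in the image, and the yellow bar from about (456,218) to (459,253) in full-frame pixels. I'll redo the fit on valid depth only.

```bash
python3 - <<'E'
from h import *
p=cv2.imread('pics/top0.png'); hsv=cv2.cvtColor(p,cv2.COLOR_BGR2HSV)
def world(mask,f='top0'):
    d=np.load(f'pics/{f}.npz')['d']; vs,us=np.nonzero(mask&(d>0)); return np.array([pt(f,u,v) for u,v in zip(us,vs)])
box=np.zeros(p.shape[:2],bool); box[190:225,165:275]=1
for n,lo,hi in (('red',0,8),('blue',100,130)):
    W=world(box&(hsv[...,0]>=lo)&(hsv[...,0]<=hi)&(hsv[...,1]>150)&(hsv[...,2]>60))
    T=W[W[:,2]>np.percentile(W[:,2],90)-8]; print(n,len(W),len(T),W[:,2].max(),T.mean(0), cv2.minAreaRect(T[:,:2].astype(np.float32)))
box[:]=0; box[205:275,410:475]=1
W=world(box&(hsv[...,0]>=18)&(hsv[...,0]<=32)&(hsv[...,1]>180))
T=W[(W[:,2]>122)&(W[:,2]<150)]; print(len(T),T.mean(0),cv2.minAreaRect(T[:,:2].astype(np.float32)))
B=W[W[:,2]<22]; print('base',(B.min(0)+B.max(0))/2)
print(pt('top0',456.3,218,130),pt('top0',458.8,254,130))
s=cv2.imread('pics/side0.png')
cv2.imwrite('pics/c2.png',cv2.resize(s[230:380,220:340],None,fx=4,fy=4,interpolation=2))
E
```

```text
red 327 229 168.03361560180016 [512.88858313 286.85464926 162.39085886] ((513.5878295898438, 287.0345458984375), (41.726253509521484, 25.729278564453125), 5.839622974395752)
blue 292 221 167.64233562746543 [524.66317156 177.82528108 162.46486158] ((524.5836181640625, 177.42156982421875), (40.91119384765625, 25.506975173950195), 1.20058274269104)
187 [ 461.24794279 -309.93319495  134.93741039] ((462.13531494140625, -310.82281494140625), (80.90010070800781, 10.878488540649414), 2.6243531703948975)
base [ 463.12860891 -310.68118895   10.53826642]
[ 499.07739467 -312.7503834   130.        ] [ 419.82267606 -313.48016227  130.        ]
```

View pics/c2.png

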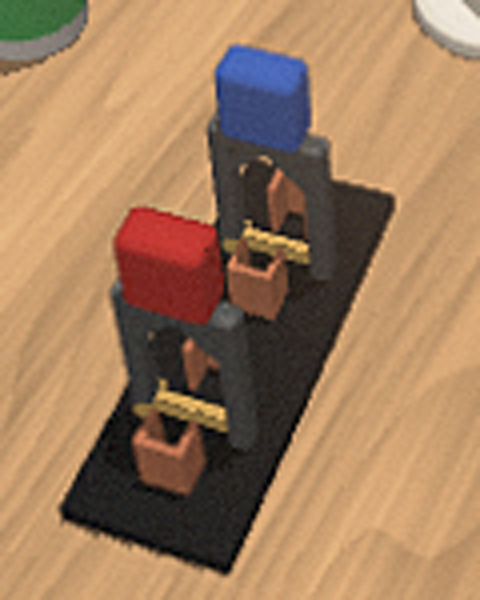

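The side crop shows both hooks with their width roughly along world x. The red one is at about (513,287) with yaw 6°. I'll work out the rows to hover above it.

```bash
cat >> h.py <<'E'
def to(x,y,z,yaw):
    from scipy.spatial.transform import Rotation as Ro
    s=manip.read_state(); R=Ro.from_euler('xyz',s['eef_rot']).as_matrix()
    sh=R.T@(np.array([x,y,z])-s['eef_pos']); T=Ro.from_euler('xyz',[np.pi,0,yaw]).as_matrix()
    print(s['clock'],np.round(s['eef_pos'],1),np.round(s['eef_rot'],3),'shift',np.round(sh,1),'turn',np.round(Ro.from_matrix(R.T@T).as_rotvec(),3))
E
python3 -c "
from h import *
to(513,287,250,.105)"
```

```text
0.1 [ 174.4 -521.4  177.8] [-3.141 -0.     0.323] shift [ 577.5 -659.3  -71.5] turn [-0.001  0.     0.218]
```

```bash
R='[100,577,-659,-72,0,0,0.218]'; python3 -m crank '[[100,60,-60,-60,0,0,0.02],[100,577,-659,-72,0,0,0.218],[100,577,-659,-72,0,0,0.218],[100,577,-659,-72,0,0,0.218],[100,577,-659,-72,0,0,0.218],[100,577,-659,-72,0,0,0.218],[100,577,-659,-72,0,0,0.218],[100,577,-659,-72,0,0,0.218],[100,577,-659,-72,0,0,0.218],[100,577,-659,-72,0,0,0.218]]'
python3 -c "
from h import *
to(513,287,250,.105)"
```

```text
clock: 1.1
eef_pos: [365.0, -67.9, 230.6]
eef_rot: [3.141, -0.0, 0.105]
wrist_force: [0.8, -1.1, -0.2]
finger_gap: 93.9
finger_force: 0.0
1.1 [365.  -67.9 230.6] [ 3.141 -0.     0.105] shift [ 184.2 -337.5  -19.3] turn [ 0. -0. -0.]
```

```bash
python3 -m crank '[[100,184,-337,-19,0,0,0],[100,184,-337,-19,0,0,0],[100,184,-337,-19,0,0,0],[100,184,-337,-19,0,0,0],[100,184,-337,-19,0,0,0],[100,184,-337,-19,0,0,0],[100,184,-337,-19,0,0,0],[100,184,-337,-19,0,0,0],[100,184,-337,-19,0,0,0],[100,184,-337,-19,0,0,0]]'
python3 - <<'E'
from h import *
to(513,287,250,.105)
save('wrist','w1')
p=cv2.imread('pics/w1.png'); hsv=cv2.cvtColor(p,cv2.COLOR_BGR2HSV); d=np.load('pics/w1.npz')['d']
for n,lo,hi in (('red',0,8),('blue',100,130)):
    vs,us=np.nonzero((hsv[...,0]>=lo)&(hsv[...,0]<=hi)&(hsv[...,1]>150)&(hsv[...,2]>60)&(d>0))
    if len(vs)<50: print(n,len(vs)); continue
    W=np.array([pt('w1',u,v) for u,v in zip(us,vs)]); T=W[(W[:,2]>152)&(W[:,2]<175)&(W[:,1]>100)]
    print(n,len(T),T.mean(0),cv2.minAreaRect(T[:,:2].astype(np.float32)))
E
```

```text
clock: 2.1
eef_pos: [512.3, 284.5, 248.6]
eef_rot: [3.141, 0.001, 0.106]
wrist_force: [0.3, -0.9, -0.4]
finger_gap: 94.0
finger_force: 0.0
2.1 [512.3 284.5 248.6] [3.141e+00 1.000e-03 1.060e-01] shift [ 1.  -2.4 -1.4] turn [0.001 0.001 0.001]
red 933 [517.72436177 289.21189    162.09817843] ((516.2919921875, 289.0372009277344), (43.049076080322266, 25.010074615478516), 5.545510292053223)
blue 838 [528.87060122 181.73764244 162.35685234] ((528.17578125, 181.1501007080078), (41.492088317871094, 23.059202194213867), 7.387266159057617)
```

View pics/w1.png

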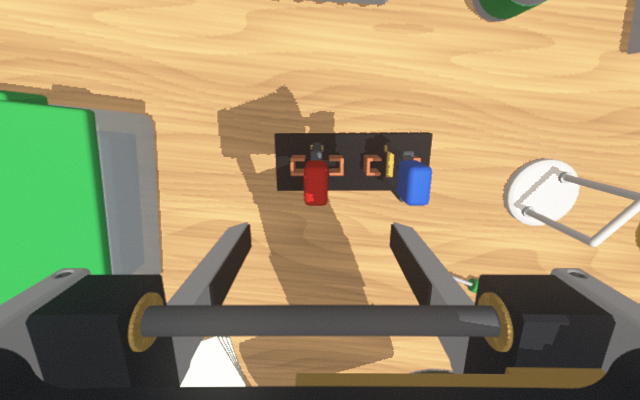

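The wrist view shows the red grip at (316,182), centred between the fingers, and blue to its right at (414,184). I'll descend and grip.

```bash
python3 -m crank '[[100,3,-3,40,0,0,0],[100,3,-3,80,0,0,0],[100,3,-3,105,0,0,0],[100,3,-3,120,0,0,0],[100,3,-3,126,0,0,0],[100,3,-3,126,0,0,0],[100,3,-3,126,0,0,0]]' 45
python3 -m crank '[[0,0,0,0,0,0,0],[0,0,0,0,0,0,0],[0,0,0,0,0,0,0],[0,0,0,0,0,0,0],[0,0,0,0,0,0,0],[0,0,0,0,0,0,0],[0,0,0,0,0,0,0],[0,0,0,0,0,0,0]]' 45
python3 -c "
from h import *
to(515,289,123,.105)"
```

```text
clock: 2.85
eef_pos: [515.7, 287.5, 124.7]
eef_rot: [-3.141, -0.002, 0.104]
wrist_force: [-0.7, 0.4, -0.5]
finger_gap: 93.9
finger_force: 0.0
clock: 3.65
eef_pos: [515.3, 287.8, 123.4]
eef_rot: [3.142, -0.0, 0.105]
wrist_force: [-0.5, -0.1, -0.2]
finger_gap: 33.6
finger_force: 0.0
3.65 [515.3 287.8 123.4] [ 3.142 -0.     0.105] shift [-0.1 -1.3  0.4] turn [ 0. -0. -0.]
```

```bash
python3 -m crank '[[0,0,0,0,0,0,0],[0,0,0,0,0,0,0],[0,0,0,0,0,0,0],[0,0,0,0,0,0,0]]' 45
python3 -m crank '[[0,0,0,-15,0,0,0],[0,0,0,-40,0,0,0],[0,0,0,-75,0,0,0],[0,0,0,-110,0,0,0],[0,0,0,-145,0,0,0],[0,0,0,-165,0,0,0],[0,0,0,-180,0,0,0],[0,0,0,-180,0,0,0],[0,0,0,-180,0,0,0]]'
python3 -c "
from h import *
to(460,-312,303,1.571)"
```

```text
clock: 4.05
eef_pos: [515.2, 287.8, 123.4]
eef_rot: [-3.142, 0.0, 0.105]
wrist_force: [0.5, 0.3, -0.3]
finger_gap: 25.7
finger_force: 45.0
clock: 4.95
eef_pos: [515.1, 287.7, 302.4]
eef_rot: [3.141, 0.001, 0.105]
wrist_force: [0.3, -0.1, -3.3]
finger_gap: 25.2
finger_force: 45.0
4.95 [515.1 287.7 302.4] [3.141e+00 1.000e-03 1.050e-01] shift [-1.175e+02  5.906e+02 -2.000e-01] turn [-0.000e+00  1.000e-03 -1.466e+00]
```

```bash
python3 -m crank '[[0,-3,20,0,0,0,-0.05],[0,-10,55,0,0,0,-0.15],[0,-18,95,0,0,0,-0.27],[0,-27,135,0,0,0,-0.39],[0,-36,175,0,0,0,-0.51],[0,-44,215,0,0,0,-0.63],[0,-52,255,0,0,0,-0.75],[0,-60,295,0,0,0,-0.86],[0,-66,325,0,0,0,-0.94],[0,-68,340,0,0,0,-0.98]]'
python3 -c "
from h import *
to(460,-312,303,1.571)"
```

```text
clock: 5.95
eef_pos: [482.4, -59.7, 302.1]
eef_rot: [-3.14, 0.001, 1.086]
wrist_force: [-0.5, -0.5, -2.9]
finger_gap: 25.2
finger_force: 45.0
5.95 [482.4 -59.7 302.1] [-3.140e+00  1.000e-03  1.086e+00] shift [-233.7   97.8   -0.9] turn [-0.002  0.    -0.485]
```

```bash
python3 -m crank '[[0,-20,8,0,0,0,-0.05],[0,-60,25,0,0,0,-0.13],[0,-100,42,0,0,0,-0.21],[0,-140,59,0,0,0,-0.29],[0,-180,75,0,0,0,-0.37],[0,-210,88,0,0,0,-0.44],[0,-227,95,0,0,0,-0.475],[0,-234,98,0,0,0,-0.485],[0,-234,98,0,0,0,-0.485],[0,-234,98,0,0,0,-0.485]]'
python3 - <<'E'
from h import *
to(461,-312,303,1.571)
save('wrist','w2'); save('side','s2')
p=cv2.imread('pics/w2.png'); hsv=cv2.cvtColor(p,cv2.COLOR_BGR2HSV); d=np.load('pics/w2.npz')['d']
vs,us=np.nonzero((hsv[...,0]>=18)&(hsv[...,0]<=32)&(hsv[...,1]>150)&(d>0))
W=np.array([pt('w2',u,v) for u,v in zip(us,vs)]); T=W[(W[:,2]>123)&(W[:,2]<145)&(abs(W[:,1]+312)<40)]
print(len(W),len(T),T.mean(0),cv2.minAreaRect(T[:,:2].astype(np.float32)))
s=cv2.imread('pics/s2.png')
o=np.zeros((400,800,3),np.uint8); o[:250,:400]=cv2.resize(p,(400,250)); o[:,400:]=cv2.resize(s[60:220,320:480],(400,400),interpolation=2)
cv2.imwrite('pics/c3.png',o)
E
```

```text
clock: 6.95
eef_pos: [460.7, -309.3, 303.0]
eef_rot: [-3.141, -0.001, 1.57]
wrist_force: [0.0, 0.3, -3.0]
finger_gap: 25.6
finger_force: 45.0
6.95 [ 460.7 -309.3  303. ] [-3.141e+00 -1.000e-03  1.570e+00] shift [-2.7  0.4  0. ] turn [-0.    -0.001 -0.001]
2798 327 [ 465.16520905 -308.72972129  134.60045968] ((463.9040222167969, -309.61309814453125), (80.16654968261719, 9.958250999450684), 2.720721960067749)
```

View pics/c3.png

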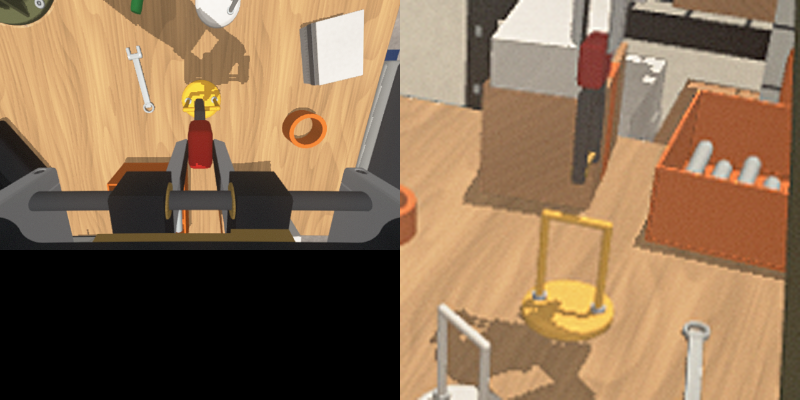

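The side view shows the red hook hanging upright above the yellow eye, and the wrist view shows it over the base. I'll press down to just above home.

```bash
python3 -m crank '[[0,-1,3,15,0,0,-0.04],[0,-1,3,35,0,0,-0.04],[0,-1,3,50,0,0,-0.04],[0,-1,3,60,0,0,-0.04],[0,-1,3,70,0,0,-0.04],[0,-1,3,80,0,0,-0.04],[0,-1,3,90,0,0,-0.04],[0,-1,3,100,0,0,-0.04],[0,-1,3,110,0,0,-0.04]]' 55
python3 -m crank '[[0,0,0,8,0,0,0],[0,0,0,16,0,0,0],[0,0,0,23,0,0,0],[0,0,0,28,0,0,0],[0,0,0,31,0,0,0],[0,0,0,31,0,0,0],[0,0,0,31,0,0,0]]'
python3 - <<'E'
from h import *
to(463.5,-310,158.4,1.61)
save('side','s3')
s=cv2.imread('pics/s3.png')
cv2.imwrite('pics/c4.png',cv2.resize(s[90:210,340:440],(500,600),interpolation=2))
E
```

```text
clock: 7.95
eef_pos: [463.8, -310.9, 193.4]
eef_rot: [3.141, 0.0, 1.61]
wrist_force: [-0.6, 3.2, 2.4]
finger_gap: 25.4
finger_force: 55.0
clock: 8.65
eef_pos: [463.6, -311.3, 162.7]
eef_rot: [3.141, 0.0, 1.61]
wrist_force: [-0.7, 0.4, -1.9]
finger_gap: 25.9
finger_force: 55.0
8.65 [ 463.6 -311.3  162.7] [3.141 0.    1.61 ] shift [ 1.3 -0.1  4.3] turn [ 0.  0. -0.]
```

View pics/c4.png

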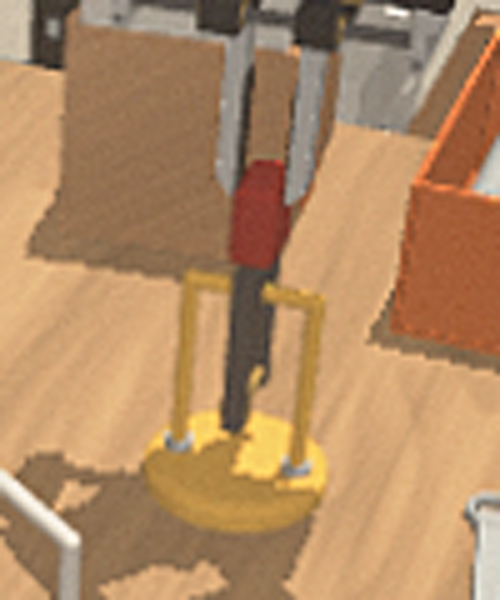

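The hook straddles the bar, and the gate appears shut low down at (258,375) in the crop. I'll lower it until it contacts the roof.

```bash
python3 -m crank '[[0,0,0,1,0,0,0],[0,0,0,2,0,0,0],[0,0,0,3,0,0,0],[0,0,0,3.5,0,0,0],[0,0,0,3.5,0,0,0]]' 15
```

```text
clock: 9.2
eef_pos: [463.6, -311.1, 159.1]
eef_rot: [3.141, 0.0, 1.61]
wrist_force: [-0.8, 1.5, 1.5]
finger_gap: 25.4
finger_force: 15.0
```

Contact: the bar now takes the weight. Ease the grip, then open.

```bash
python3 -m crank '[[0,0,0,0,0,0,0],[0,0,0,0,0,0,0],[0,0,0,0,0,0,0]]' 3
python3 -m crank '[[30,0,0,0,0,0,0],[35,0,0,0,0,0,0],[40,0,0,0,0,0,0],[50,0,0,0,0,0,0],[60,0,0,0,0,0,0],[70,0,0,0,0,0,0],[80,0,0,0,0,0,0],[80,0,0,0,0,0,0]]'
python3 -m crank '[[80,0,0,-8,0,0,0],[80,0,0,-25,0,0,0],[80,0,0,-50,0,0,0],[80,0,0,-80,0,0,0],[80,0,0,-110,0,0,0],[80,0,0,-130,0,0,0],[80,0,0,-140,0,0,0],[80,0,0,-140,0,0,0],[80,0,0,-140,0,0,0],[80,0,0,-140,0,0,0]]'
python3 - <<'E'
from h import *
def red(f):
    p=cv2.imread(f'pics/{f}.png'); hsv=cv2.cvtColor(p,cv2.COLOR_BGR2HSV); d=np.load(f'pics/{f}.npz')['d']
    b=np.zeros(d.shape,bool); b[100:210,340:440]=1
    vs,us=np.nonzero(b&((hsv[...,0]<8)|(hsv[...,0]>172))&(hsv[...,1]>150)&(d>0)); print(len(us),us.mean(),vs.mean())
for i in range(6):
    save('side','s4'); red('s4')
save('top','t4')
s=cv2.imread('pics/s4.png')
o=np.zeros((600,800,3),np.uint8); o[:,:500]=cv2.resize(s[90:210,340:440],(500,600),interpolation=2)
t=cv2.imread('pics/t4.png'); o[:300,500:]=cv2.resize(t[200:275,400:475],(300,300),interpolation=2); o[300:,500:]=cv2.resize(t[170:270,165:265],(300,300),interpolation=2)
cv2.imwrite('pics/c5.png',o)
E
```

```text
clock: 9.5
eef_pos: [463.5, -311.2, 158.9]
eef_rot: [-3.142, -0.0, 1.61]
wrist_force: [0.2, -0.0, -2.2]
finger_gap: 25.7
finger_force: 3.0
clock: 10.3
eef_pos: [463.5, -311.2, 158.9]
eef_rot: [3.142, 0.0, 1.61]
wrist_force: [0.3, 1.0, -0.6]
finger_gap: 73.7
finger_force: 0.0
clock: 11.3
eef_pos: [463.3, -311.0, 297.7]
eef_rot: [-3.14, -0.001, 1.61]
wrist_force: [0.1, 0.6, -0.5]
finger_gap: 75.5
finger_force: 0.0
208 391.71634615384613 133.7403846153846
207 391.71014492753625 133.80193236714976
209 391.7511961722488 133.66507177033492
209 391.74162679425837 133.6602870813397
205 391.7512195121951 133.70243902439023
203 391.70935960591135 133.82758620689654
```

View pics/c5.png

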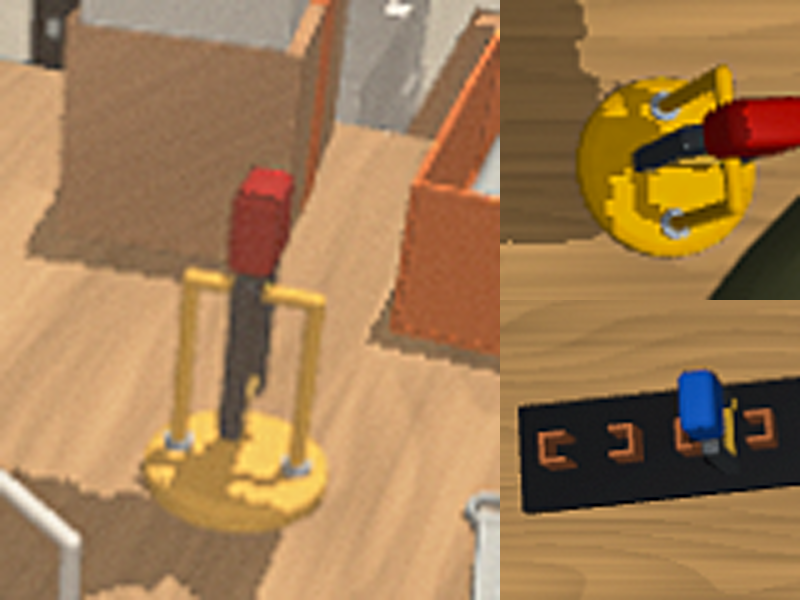

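The red hook hangs upright and still on the yellow bar, with the gate shut below it at (255,385). The blue hook still stands in the rack, and the gripper is clear.

```bash
python3 -c "
from cell import manip
print(manip.sign_off())"
```

```text
the job is handed in; nothing more can be done
None
```

I pressed the red hook over the yellow eye's bar and let go; it hangs there upright and still, the gate looks shut in the last picture, the blue hook still stands in the rack, and I handed the job in at about 12 s (no verdict was returned).

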